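# Air a diamond sharpening plate and its slide-cover case

## Task

The diamond sharpening plate was put away wet in its case. Hold the case's release tab down while you slide the cover along its rails, all the way open; then lift the plate out and stand it on one of its short ends against the front of the plywood fence, leaning back nearly upright with its steel face outwards, so that it can drain. Leave the case fully open to dry, and do not shift the tools and the glue bottle lying round it.

Things in the scene. Friction and masses are not known exactly. Their poses are not given: they have to be found in the camera images.
- case: Dark moulded case fixed to the bench, 198 mm long (x -75 to +123), 144 wide (y), 37 high. Origin on the bench below the plate's centre, z up, x along the rails the way the cover opens. Floor at z 8. The plate's pocket (133 x 59) lies between blocks of top z 19. On both its long sides a finger notch 40 mm long (x -20 to +20) is open to the floor, from the plate's edge out to the rail lips at y +-60.
- cover (a joint): Sliding cover, grey, ribbed, 4 mm thick, top at z 32 mm, held under the rail lips. 0 shut, 0.142 m fully open at its stop (along the case's +x): it then sticks out past the case's end and bares the whole pocket. Blocked until the tab is pressed. Friction about 1.5 N; it stays where it is left.
- tab (a joint): Release tab: sprung tongue at the cover's +x end, 46 mm wide, 50 long, hinged across the cover at case x 62 mm (cover shut); its free end goes down. 0 up, 0.11 rad fully down (stop). Two ears at the free end stand against catches on the rails; they clear from about 0.08 rad and must be down for the first 23 mm of the slide. At the pad 3 N to start, 8 N fully down.
- tab_pad (a point): Where to press: top of the tab 32 mm from its hinge; case x 94, z 32 mm when shut and up, 3.5 mm lower when fully down; moves with the cover. The flat ribbed pad runs from 18 mm on the hinge side to 13 mm on the free side, where a step 5 mm high across the tab can take a finger's push towards +x of the case.
- plate: Diamond sharpening plate, loose, 130 (x) x 56 (y) x 14 (z) mm, 0.25 to 0.4 kg: dark base, bright steel top face with dark dots. Origin at the centre of its underside, z out of the steel face. Starts flat in the pocket on the case floor, steel face up, x along the case's x, top 22 mm above the bench. Leant on the fence on a short end at 40 degrees or more from level, it stays.
- fence: Plywood fence fixed to the bench. Its plain upright front face, 220 mm wide (y) and 115 mm high, looks to the fence's -x, more or less towards the case; origin on the bench below the middle of that face; foot and gussets lie behind it (x 0 to 103). The plate is to stand on the bench before this face, its top end leaning on it, anywhere along it.
- glue_bottle: Bystander: white bottle of wood glue, 49 x 67 mm, 209 mm tall, standing. Origin under its centre.
- chisel: Bystander: chisel with wooden handle, 280 mm long (y), lying, 29 mm high. Origin under its middle.
- tape_measure: Bystander: yellow tape measure, 74 x 93 x 34 mm, lying. Origin under its centre.
- screwdriver: Bystander: screwdriver with a red handle, 198 mm long (y), lying, 28 mm high. Origin under its middle.
There are look-alikes about, which are no part of the job. Leave any orange look-alike of the case alone.

How it is judged:
By the outcome, as a careful person would: the job done as asked, in the order asked, and still so for the second after the job is handed in, with the robot touching nothing.
It also fails if it takes over 61 s, if anything falls off the work surface, if the arm or the gripper's body presses on something with over 40 N, if the wrist force passes 120 N, or if a joint passes its speed limit or range.

## Robot

A 6-joint arm with a two-finger parallel gripper is mounted at the origin on the work surface; the furniture and walls round the work are solid. World frame = base frame: x ahead of the robot, y to its left, z up, the work surface at z = 0. Lengths are in mm, angles in rad, forces in N, time in s.
With the tool pointing down it reaches from about 325 to 900 mm from the base axis. Payload 6.1 kg.
Tool frame: the origin (TCP) lies midway between the tips of the shut fingers; the grasp point (between the pads) lies 19 mm behind it (pinch_z is the z of the grasp point in the tool frame, in mm); z points along the fingers, y is the line along which they close (so a half turn about z gives the same grasp; the last joint's range is limited). The gripper opens to 87 mm and grips with 3 to 60 N. Pads are 19 mm wide; open, the fingers measure 117 mm over their backs; the gripper's body (75 mm by 190 mm) begins 51 mm behind the grasp point.
Start: joints at [-1.318, 0.22, 1.526, -0, 1.395, -0.126], TCP at [231.121, -580.688, 222.538] pointing down, gripper open.
Joint ranges: [-2.98, 2.98], [-0.91, 2.08], [0.09, 2.57], [-1.24, 4.39], [0.2, 2.65], [-2.68, 2.68]. Speed limits (rad/s): [2.57, 2.57, 3.01, 3.14, 3.14, 3.14].

## Interface

Orientations are given as a unit quaternion [w, x, y, z].
In Python, from workcell import state, read_camera, sign_off, pinch_z gives the robot as it stands.
- The arm moves only by the tool arm_command, never from a script. Its arguments are lists of equal length, an entry for each row: "xyz": the shift along the world's x, y, z in cm, a list of three; "delta_rot": the turn, a rotation vector about the world's x, y, z in degrees, a list of three; "claw": the gripper's target within -1 to 1 (shut at 1, half-way at 0, fully open at -1). A call has 1 to 5 rows; each row shifts and turns the commanded pose from where the row before left it; what a row does not reach is not made up. A row lasts 1/12 s, in which the tool goes at most 41.7 mm and 7.16 degrees, less where a joint would pass 70% of its speed; a pose out of reach is approached as far as the arm can. A call with a gripper value outside its range is refused whole. The fingers move at their own pace and stop on an object; "newtons" is the grip in N (left out, the last holds). Time passes only in rows, so rows that do not move let the fingers close. It gives the time, the measured TCP pose, the force, the opening and the grip force at its end, in the units of the state.
- state(): the state, without advancing time (a new reading comes with each control period).
- read_camera(name): name is "side" or "top"; returns a dict with "color" (384x512x3 uint8, blue, green, red), "depth" (384x512 float32, mm along the optical axis (not along the pixel's ray), 0 where there is no reading), "fov_y" (degrees; the focal length in pixels is half the picture's height over the tangent of half this angle, whatever the lens; pixels are square), "cx", "cy" (the principal point, pixels), "world_from_camera" (4x4, takes a point from camera to world coordinates). Camera axes: x right, y up, looking along -z (the intrinsics and any distortion apply to the point x, -y, -z); pixel columns grow to the right and rows downward; lengths in mm; the calibration is good to about 2 mm. A picture is of the moment at which its call begins.
- sign_off(): hands the job in; it is judged then, once.
The state is a dict: "time_s": time; "joint_pos": joint angles; "dq": joint speeds; "effort": joint torques, N m; "position": TCP position; "orientation": TCP orientation; "wrist_force": force on the tool from outside, world axes, zero at the start; "moment": the same for the moment, N m; "gripper_width": opening from 0.0 (shut) to 1.0 (fully open); "grasp_force": force on a finger pad.
Only numpy, scipy, OpenCV 4.12 (cv2) and the standard library are available. Lean on these libraries where they do the work, as an engineer would, in place of code of your own. Each camera call takes 0.05 s, during which the arm holds its last target. There are 200 camera calls.

## Working session

There is one attempt and no reset: what is moved stays moved. The work goes in short steps, Python scripts to look and compute and a tool call to move; the robot and the scene stay as the last step left them, time stands still between calls to the robot, and variables do not carry over. Pictures are saved under pics/ and viewed, at most 10 in all, crops included, and the job is handed in when it is done.

Besides the shell and the picture viewer there is one more tool, called after "Call:" by a JSON object that holds its "fn" and its "kwargs", one argument or row to a line. arm_command: Moves the arm, as the interface text tells. Its arguments: {"type":"object","properties":{"xyz":{"type":"array"},"delta_rot":{"type":"array"},"claw":{"type":"array"},"newtons":{"type":"number"}},"required":["xyz","delta_rot","claw"]}

```bash
mkdir -p pics
cat > h.py <<'E'
import numpy as np,cv2
from workcell import state,read_camera,sign_off,pinch_z
def cam(n):
    c=read_camera(n); c['f']=192/np.tan(np.radians(c['fov_y'])/2); return c
def ray(c,u,v):
    M=np.array(c['world_from_camera']); d=np.array([(u-c['cx'])/c['f'],-(v-c['cy'])/c['f'],-1.])
    return M[:3,3],M[:3,:3]@d
def onz(c,u,v,z):
    o,d=ray(c,u,v); return o+d*(z-o[2])/d[2]
def pt(c,u,v):
    o,d=ray(c,u,v); return o+d*c['depth'][int(v),int(u)]
def cloud(c):
    v,u=np.mgrid[:384,:512]; M=np.array(c['world_from_camera'])
    d=np.stack([(u-c['cx'])/c['f'],-(v-c['cy'])/c['f'],-np.ones(u.shape)],-1)*c['depth'][...,None]
    return d@M[:3,:3].T+M[:3,3]
E
python3 - <<'E'
from h import *
print(state(),pinch_z)
for n in('top','side'):
    c=cam(n); print(n,{k:c[k] for k in c if k not in('color','depth')})
    cv2.imwrite(f'pics/{n}0.png',cv2.resize(c['color'],(800,600))); np.savez(f'{n}0.npz',**c)
E
```

```text
{'time_s': 0.0, 'joint_pos': array([-1.31811388e+00,  2.21241890e-01,  1.52760048e+00,  1.85789451e-05,
        1.39468866e+00, -1.26094316e-01]), 'dq': array([-0.00017336,  0.00058595, -0.00091513,  0.00017956,  0.00027047,
       -0.00069385]), 'effort': array([ 1.73553867e-04, -4.94617903e+01, -3.87371850e+01,  7.00467057e-02,
        5.72161772e-02, -1.72463060e-04]), 'position': array([ 230.96627061, -580.09802214,  221.43311221]), 'orientation': array([-9.67825990e-04,  9.82119408e-01,  1.88256551e-01, -5.21770155e-05]), 'wrist_force': array([ 0.37671737, -1.24256002, -0.62306419]), 'moment': array([ 0.0214457 , -0.00808185, -0.06199066]), 'grasp_force': 0.0, 'gripper_width': 0.9999224591503799} -18.700000000000003
top {'fov_y': 51.667513434780574, 'cx': 249.02867725610065, 'cy': 197.6652393901377, 'world_from_camera': array([[-1.20051764e-02,  9.99484199e-01, -2.97861026e-02,
         4.44961012e+02],
       [-9.99895936e-01, -1.22377756e-02, -7.63900628e-03,
        -5.87699321e+00],
       [-7.99958171e-03,  2.96912953e-02,  9.99527105e-01,
         1.19597381e+03],
       [ 0.00000000e+00,  0.00000000e+00,  0.00000000e+00,
         1.00000000e+00]]), 'f': np.float64(396.574631641178)}
side {'fov_y': 47.26752156369964, 'cx': 260.6057737259869, 'cy': 190.5628159541101, 'world_from_camera': array([[-9.98399714e-01,  4.65650136e-02, -3.20890945e-02,
         4.28860750e+02],
       [-5.08762009e-02, -4.91856683e-01,  8.69188481e-01,
         1.29543158e+03],
       [ 2.46905378e-02,  8.69430102e-01,  4.93438623e-01,
         7.93158655e+02],
       [ 0.00000000e+00,  0.00000000e+00,  0.00000000e+00,
         1.00000000e+00]]), 'f': np.float64(438.7657351178479)}
```

View pics/top0.png

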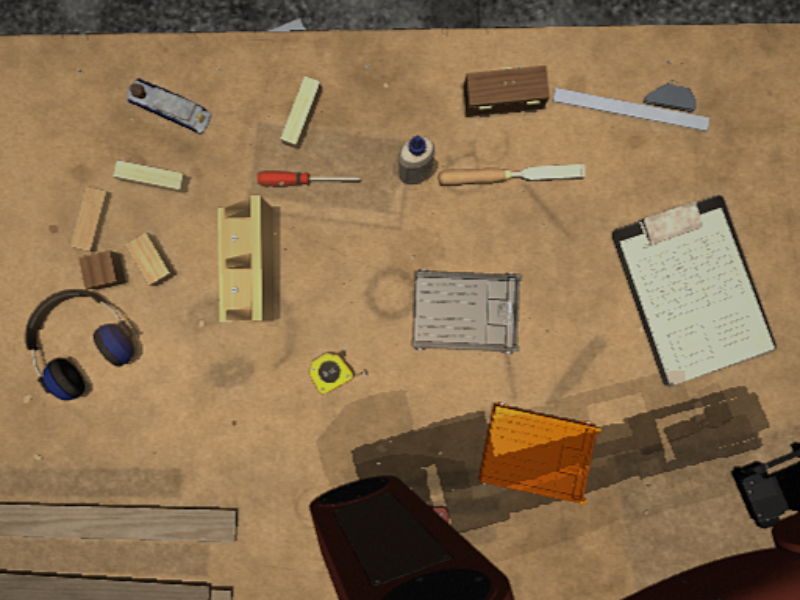

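View pics/side0.png

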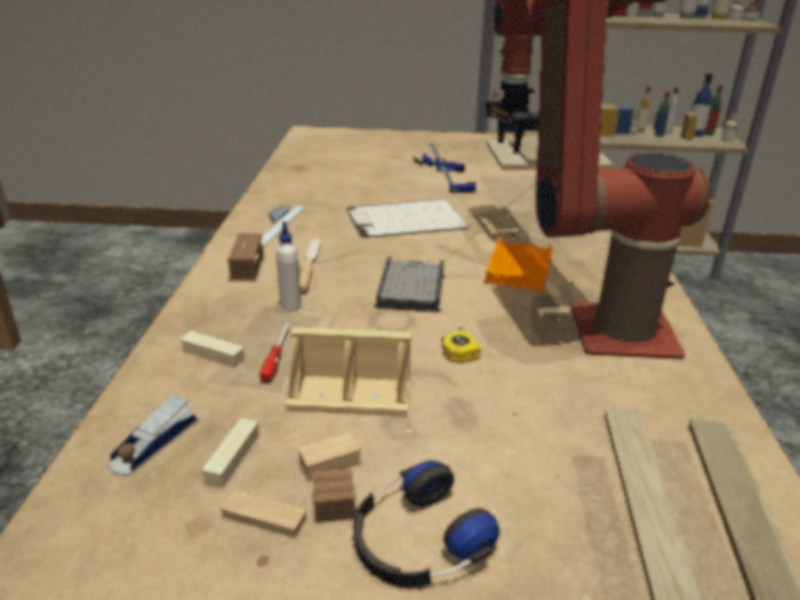

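Top view, in 800x600 pixels: the dark/grey case is at (466,311) with its tab end at the right (505,312). The orange look-alike at (540,452) is to be left alone. The fence is at (242,258) with its front face on the right side (x≈265). The bottle is at (416,160), chisel (510,175), tape (330,372) and screwdriver (308,179). The grey one fits the description, so I'll confirm it in a crop.

Run:
```python
from h import *
c=dict(np.load('top0.npz')); im=c['color']
cv2.imwrite('pics/crop1.png',cv2.resize(im[165:235,255:345],(800,622),interpolation=cv2.INTER_CUBIC)[:600])
P=cloud(c)
# case: height mask region
z=P[...,2]; roi=np.zeros(z.shape,bool); roi[165:235,255:345]=1
m=(roi&(z>20)).astype(np.uint8)
cs,_=cv2.findContours(m,cv2.RETR_EXTERNAL,cv2.CHAIN_APPROX_NONE); k=max(cs,key=cv2.contourArea)
print('case z pct',np.percentile(z[m>0],[5,50,95]), 'bench',np.median(z[roi&(z<12)]))
pts=np.array([onz(c,*p[0],37)[:2] for p in k],np.float32)
r=cv2.minAreaRect(pts); print('case',r,cv2.boxPoints(r).round(1).tolist())
# fence
roi[:]=0; roi[120:210,130:175]=1
m=roi&(z>95); q=P[m]; print('fence z',np.percentile(q[:,2],[5,50,95]))
r=cv2.minAreaRect(q[:,:2].astype(np.float32)); print(r,cv2.boxPoints(r).round(1).tolist())
q=P[roi&(z>20)]; r=cv2.minAreaRect(q[:,:2].astype(np.float32)); print(r,cv2.boxPoints(r).round(1).tolist())
# bystanders: tall things bbox
for n,(a,b,cc,d) in dict(tape=(220,255,190,240),bottle=(80,120,250,282),chisel=(100,125,280,380),screw=(105,122,160,235)).items():
    s=P[a:b,cc:d].reshape(-1,3); s=s[s[:,2]>12]; print(n,s.min(0).round(),s.max(0).round())
```

```text
case z pct [28.35893315 32.89072545 38.71549052] bench 0.31394921315506963
case ((475.27081298828125, -141.5191192626953), (200.5019073486328, 143.72769165039062), 86.87715911865234) [[398.1000061035156, -237.6999969482422], [541.5999755859375, -245.5], [552.5, -45.29999923706055], [409.0, -37.5]]
fence z [ 99.27426456 114.33043045 118.62925808]
((508.1333923339844, 177.29562377929688), (348.10870361328125, 170.2708740234375), 44.90705871582031) [[324.79998779296875, 114.69999694824219], [445.0, -5.900000095367432], [691.5, 239.89999389648438], [571.2999877929688, 360.5]]
((565.811279296875, 159.73458862304688), (344.017822265625, 223.11361694335938), 86.84650421142578) [[445.0, -5.900000095367432], [667.7000122070312, -18.200000762939453], [686.7000122070312, 325.29998779296875], [463.8999938964844, 337.6000061035156]]
tape [324.  -6.  13.] [ 445.  155. 1196.]
bottle [445. -96.  12.] [ 770.   -6. 1196.]
chisel [ 445. -375.   12.] [ 754.   -6. 1196.]
screw [445.  -6.  13.] [ 749.  251. 1196.]
```

View pics/crop1.png

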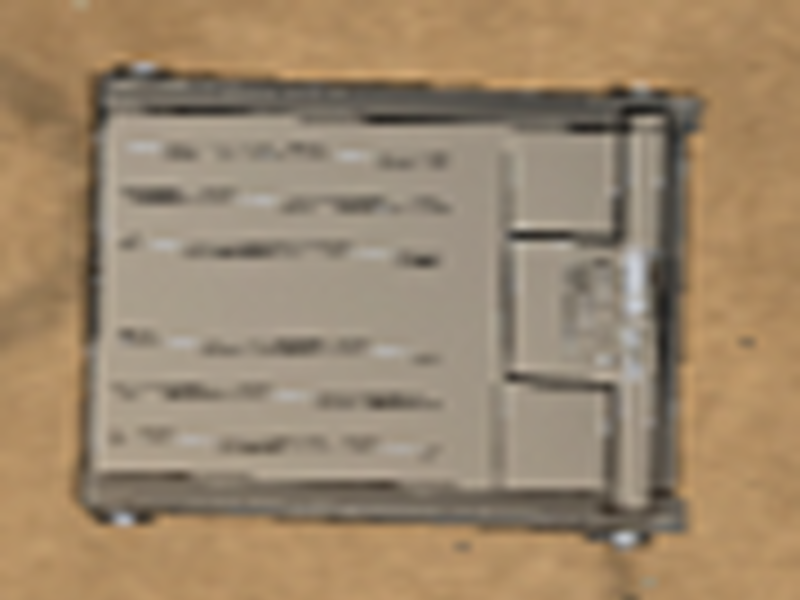

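The crop confirms it: grey ribbed cover, tongue and step at the right end (crop ~(600,310)), so the case's +x points along about world -y.

Run:
```python
from h import *
c=dict(np.load('top0.npz')); P=cloud(c); z=P[...,2].copy(); z[c['depth']==0]=-99; z[z>400]=-99
roi=np.zeros(z.shape,bool); roi[120:210,130:175]=1
for lo,hi in((106,122),(20,122)):
    q=P[roi&(z>lo)&(z<hi)]
    r=cv2.minAreaRect(q[:,:2].astype(np.float32)); print(np.percentile(q[:,2],[5,50,95]),r[1],cv2.boxPoints(r).round(1).tolist())
# front edge by colour in rows
m=(roi&(z>106)).astype(np.uint8); rows=np.arange(128,203,8)
for v in rows:
    u=np.where(m[v])[0]
    if len(u): print(v,u.min(),u.max(),onz(c,u.max()+.5,v,115)[:2].round(1),onz(c,u.min()-.5,v,115)[:2].round(1))
for n,(a,b,cc,d) in dict(tape=(220,255,190,240),bottle=(80,120,250,282),chisel=(100,125,280,380),screw=(105,122,160,235)).items():
    s=P[a:b,cc:d][z[a:b,cc:d]>12]; print(n,s.min(0).round(),s.max(0).round())
c=dict(np.load('side0.npz')); P=cloud(c); z=P[...,2]
for s in ('top','side'):
    pass
q=P[(P[...,0]>440)&(P[...,0]<700)&(P[...,1]>30)&(P[...,1]<220)&(z>105)&(z<125)&(c['depth']>0)]
r=cv2.minAreaRect(q[:,:2].astype(np.float32)); print('side fence top',r[1],cv2.boxPoints(r).round(1).tolist())
```

```text
[108.76495763 114.80636525 118.35279199] (217.56246948242188, 27.10034942626953) [[462.5, 251.10000610351562], [462.6000061035156, 224.0], [680.2000122070312, 225.1999969482422], [680.0, 252.3000030517578]]
[ 20.59497604  81.64472622 116.90511587] (219.6901397705078, 102.51725006103516) [[460.70001220703125, 325.70001220703125], [461.6000061035156, 223.1999969482422], [681.2999877929688, 225.10000610351562], [680.4000244140625, 327.6000061035156]]
128 161 167 [671.3 223.9] [671.5 243.2]
136 161 167 [649.2 224.1] [649.5 243.3]
144 161 167 [627.1 224.2] [627.4 243.4]
152 161 167 [605.1 224.3] [605.4 243.6]
160 161 167 [583.1 224.5] [583.4 243.7]
168 161 167 [561.2 224.6] [561.4 243.8]
176 161 167 [539.2 224.7] [539.4 243.9]
184 161 168 [517.2 222.1] [517.5 244. ]
192 162 168 [495.4 222.2] [495.6 241.4]
200 161 168 [473.5 222.4] [473.8 244.3]
tape [324.  49.  13.] [403. 155.  40.]
bottle [717. -96.  12.] [770. -17. 211.]
chisel [ 718. -375.   12.] [754. -96.  35.]
screw [719.  57.  13.] [749. 251.  34.]
side fence top (0.0, 0.0) [[0.0, 0.0], [0.0, 0.0], [0.0, 0.0], [0.0, 0.0]]
```

Call:
{"fn": "arm_command", "kwargs": {
  "xyz": [
    [2.0,3.07,0],
    [2.0,3.07,0],
    [2.0,3.07,0],
    [2.0,3.07,0],
    [2.0,3.07,0]
  ],
  "delta_rot": [
    [0,0,5.43],
    [0,0,5.43],
    [0,0,5.43],
    [0,0,5.43],
    [0,0,5.43]
  ],
  "claw": [1,1,1,1,1],
  "newtons": 20
}}

```text
time_s: 0.52
position: [331.5, -425.4, 221.9]
orientation: [-0.0, 0.91, 0.415, 0.0]
wrist_force: [0.7, -0.3, -0.0]
gripper_width: 0.704
grasp_force: 0.0
```

Call:
{"fn": "arm_command", "kwargs": {
  "xyz": [
    [2.0,3.07,0],
    [2.0,3.07,0],
    [2.0,3.07,0],
    [2.0,3.07,0],
    [2.0,3.07,0]
  ],
  "delta_rot": [
    [0,0,5.43],
    [0,0,5.43],
    [0,0,5.43],
    [0,0,5.43],
    [0,0,5.43]
  ],
  "claw": [1,1,1,1,1]
}}

```text
time_s: 0.93
position: [431.5, -271.9, 222.2]
orientation: [-0.0, 0.787, 0.617, -0.0]
wrist_force: [0.8, 0.1, -0.1]
gripper_width: 0.325
grasp_force: 0.0
```

Call:
{"fn": "arm_command", "kwargs": {
  "xyz": [
    [2.0,3.07,0],
    [2.0,3.07,0],
    [0,0,-3.5],
    [0,0,-3.5],
    [0,0,-3.5]
  ],
  "delta_rot": [
    [0,0,5.43],
    [0,0,5.43],
    [0,0,0],
    [0,0,0],
    [0,0,0]
  ],
  "claw": [1,1,1,1,1]
}}

```text
time_s: 1.35
position: [471.9, -211.4, 116.8]
orientation: [0.001, 0.725, 0.688, 0.0]
wrist_force: [1.0, 0.3, -0.9]
gripper_width: 0.022
grasp_force: 0.0
```

Call:
{"fn": "arm_command", "kwargs": {
  "xyz": [
    [0,0,-3.0],
    [0,0,-1.5],
    [0,0,0],
    [0,0,0]
  ],
  "delta_rot": [
    [0,0,0],
    [0,0,0],
    [0,0,0],
    [0,0,0]
  ],
  "claw": [1,1,1,1]
}}

```text
time_s: 1.68
position: [470.3, -211.7, 71.7]
orientation: [-0.001, 0.726, 0.687, -0.0]
wrist_force: [-0.1, -0.6, 0.7]
gripper_width: 0.005
grasp_force: 0.0
```

Run:
```python
from h import *
s=state(); print({k:np.round(s[k],3) for k in('time_s','position','orientation','joint_pos','wrist_force')})
c=cam('top'); cv2.imwrite('pics/t1.png',cv2.resize(c['color'][150:260,240:380],(760,597),interpolation=cv2.INTER_CUBIC))
```

```text
{'time_s': np.float64(1.683), 'position': array([ 470.314, -211.72 ,   71.665]), 'orientation': array([-0.001,  0.726,  0.687, -0.   ]), 'joint_pos': array([-0.576,  0.128,  1.934,  0.   ,  1.081, -0.521]), 'wrist_force': array([-0.053, -0.62 ,  0.697])}
```

View pics/t1.png

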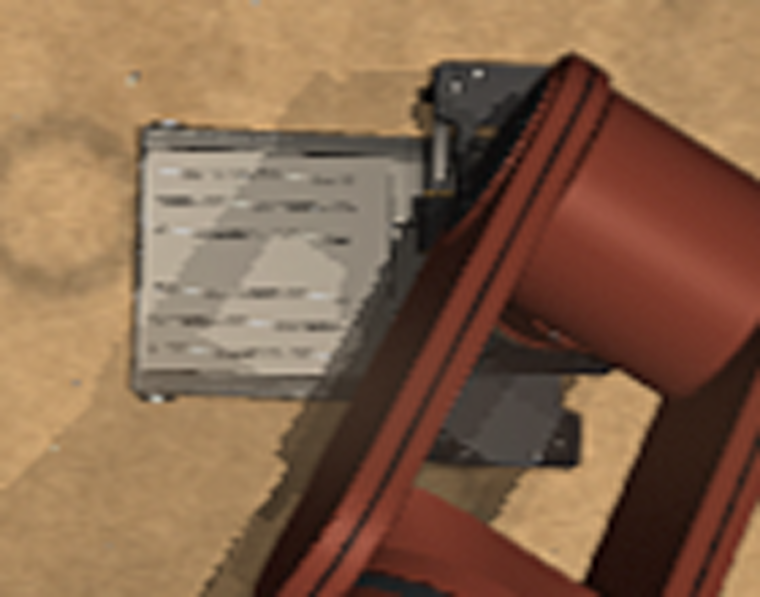

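The picture shows the shut gripper above the tab end, at about (470,280), with its 190 mm body across the rails. The cover is still shut. Now I'll press.

Call:
{"fn": "arm_command", "kwargs": {
  "xyz": [
    [0.1,0,-1.8],
    [0,0,-1.4],
    [0,0,-0.4],
    [0,0,0],
    [0,0,0]
  ],
  "delta_rot": [
    [0,0,0],
    [0,0,0],
    [0,0,0],
    [0,0,0],
    [0,0,0]
  ],
  "claw": [1,1,1,1,1]
}}

```text
time_s: 2.15
position: [473.0, -212.9, 38.0]
orientation: [0.001, 0.726, 0.687, 0.0]
wrist_force: [0.2, 0.2, 0.4]
gripper_width: 0.005
grasp_force: 0.0
```

Call:
{"fn": "arm_command", "kwargs": {
  "xyz": [
    [0,0,-0.1],
    [0,0,-0.1],
    [0,0,-0.1],
    [0,0,0],
    [0,0,0]
  ],
  "delta_rot": [
    [0,0,0],
    [0,0,0],
    [0,0,0],
    [0,0,0],
    [0,0,0]
  ],
  "claw": [1,1,1,1,1]
}}

```text
time_s: 2.57
position: [472.2, -212.3, 33.7]
orientation: [0.0, 0.726, 0.687, 0.0]
wrist_force: [0.0, 0.5, -0.6]
gripper_width: 0.005
grasp_force: 0.0
```

Call:
{"fn": "arm_command", "kwargs": {
  "xyz": [
    [0,0,-0.1],
    [0,0,-0.1],
    [0,0,-0.1],
    [0,0,0]
  ],
  "delta_rot": [
    [0,0,0],
    [0,0,0],
    [0,0,0],
    [0,0,0]
  ],
  "claw": [1,1,1,1]
}}

```text
time_s: 2.9
position: [472.4, -212.5, 30.9]
orientation: [0.0, 0.726, 0.688, 0.0]
wrist_force: [-1.0, 1.4, 6.8]
gripper_width: 0.003
grasp_force: 2.9
```

Call:
{"fn": "arm_command", "kwargs": {
  "xyz": [
    [0,0,-0.1],
    [0,0,0],
    [0,0,0]
  ],
  "delta_rot": [
    [0,0,0],
    [0,0,0],
    [0,0,0]
  ],
  "claw": [1,1,1]
}}

```text
time_s: 3.15
position: [472.4, -212.5, 30.3]
orientation: [0.0, 0.726, 0.688, 0.0]
wrist_force: [-2.4, 0.9, 8.2]
gripper_width: 0.007
grasp_force: 3.8
```

Call:
{"fn": "arm_command", "kwargs": {
  "xyz": [
    [0,0,-0.1],
    [0,0,0],
    [0,0,0]
  ],
  "delta_rot": [
    [0,0,0],
    [0,0,0],
    [0,0,0]
  ],
  "claw": [1,1,1]
}}

```text
time_s: 3.4
position: [472.5, -212.6, 29.5]
orientation: [0.0, 0.726, 0.688, 0.0]
wrist_force: [-3.8, 2.5, 9.1]
gripper_width: 0.007
grasp_force: 4.6
```

Call:
{"fn": "arm_command", "kwargs": {
  "xyz": [
    [0,0,-0.1],
    [0,0,0],
    [0,0,0]
  ],
  "delta_rot": [
    [0,0,0],
    [0,0,0],
    [0,0,0]
  ],
  "claw": [1,1,1]
}}

```text
time_s: 3.65
position: [472.6, -212.8, 29.0]
orientation: [0.0, 0.726, 0.688, -0.0]
wrist_force: [-4.5, 1.7, 12.9]
gripper_width: 0.007
grasp_force: 6.4
```

Call:
{"fn": "arm_command", "kwargs": {
  "xyz": [
    [0,0,-0.1],
    [0,0,0],
    [0,0,0]
  ],
  "delta_rot": [
    [0,0,0],
    [0,0,0],
    [0,0,0]
  ],
  "claw": [1,1,1]
}}

```text
time_s: 3.9
position: [472.7, -213.2, 28.8]
orientation: [0.001, 0.726, 0.688, -0.0]
wrist_force: [-7.1, 2.3, 19.2]
gripper_width: 0.003
grasp_force: 9.3
```

Call:
{"fn": "arm_command", "kwargs": {
  "xyz": [
    [-0.03,-0.5,0],
    [-0.03,-0.5,0],
    [-0.03,-0.5,0],
    [-0.03,-0.5,0],
    [-0.03,-0.5,0]
  ],
  "delta_rot": [
    [0,0,0],
    [0,0,0],
    [0,0,0],
    [0,0,0],
    [0,0,0]
  ],
  "claw": [1,1,1,1,1]
}}

```text
time_s: 4.32
position: [471.3, -238.4, 28.8]
orientation: [0.001, 0.726, 0.688, -0.0]
wrist_force: [-5.2, 1.1, 18.0]
gripper_width: 0.004
grasp_force: 8.9
```

Call:
{"fn": "arm_command", "kwargs": {
  "xyz": [
    [-0.05,-1.0,0],
    [-0.05,-1.0,0],
    [-0.06,-1.0,0],
    [-0.05,-1.0,0],
    [-0.06,-1.0,0]
  ],
  "delta_rot": [
    [0,0,0],
    [0,0,0],
    [0,0,0],
    [0,0,0],
    [0,0,0]
  ],
  "claw": [1,1,1,1,1]
}}

```text
time_s: 4.73
position: [468.5, -288.8, 28.9]
orientation: [0.001, 0.726, 0.688, -0.0]
wrist_force: [-5.2, 2.9, 16.9]
gripper_width: 0.002
grasp_force: 8.3
```

Call:
{"fn": "arm_command", "kwargs": {
  "xyz": [
    [-0.05,-1.0,0],
    [-0.05,-1.0,0],
    [-0.06,-1.0,0],
    [-0.05,-1.0,0],
    [-0.03,-0.5,0]
  ],
  "delta_rot": [
    [0,0,0],
    [0,0,0],
    [0,0,0],
    [0,0,0],
    [0,0,0]
  ],
  "claw": [1,1,1,1,1]
}}

```text
time_s: 5.15
position: [466.0, -334.6, 29.0]
orientation: [0.001, 0.726, 0.687, -0.001]
wrist_force: [-4.2, 1.3, 16.0]
gripper_width: 0.004
grasp_force: 7.9
```

Call:
{"fn": "arm_command", "kwargs": {
  "xyz": [
    [-0.03,-0.5,0],
    [-0.03,-0.5,0],
    [-0.03,-0.4,0],
    [0,0,0]
  ],
  "delta_rot": [
    [0,0,0],
    [0,0,0],
    [0,0,0],
    [0,0,0]
  ],
  "claw": [1,1,1,1]
}}

```text
time_s: 5.48
position: [465.2, -348.6, 29.0]
orientation: [0.002, 0.726, 0.687, -0.001]
wrist_force: [-4.9, -1.1, 13.4]
gripper_width: 0.005
grasp_force: 7.3
```

Call:
{"fn": "arm_command", "kwargs": {
  "xyz": [
    [-0.02,-0.3,0],
    [-0.02,-0.3,0],
    [0,0,0]
  ],
  "delta_rot": [
    [0,0,0],
    [0,0,0],
    [0,0,0]
  ],
  "claw": [1,1,1]
}}

```text
time_s: 5.73
position: [464.9, -354.3, 29.0]
orientation: [0.002, 0.726, 0.687, -0.001]
wrist_force: [-4.1, -1.3, 13.4]
gripper_width: 0.003
grasp_force: 7.3
```

Call:
{"fn": "arm_command", "kwargs": {
  "xyz": [
    [-0.02,-0.3,0],
    [0,0,0],
    [0,0,0]
  ],
  "delta_rot": [
    [0,0,0],
    [0,0,0],
    [0,0,0]
  ],
  "claw": [1,1,1]
}}

```text
time_s: 5.98
position: [464.9, -355.1, 28.8]
orientation: [0.0, 0.726, 0.687, 0.001]
wrist_force: [-3.2, 7.1, 16.5]
gripper_width: 0.007
grasp_force: 8.2
```

Call:
{"fn": "arm_command", "kwargs": {
  "xyz": [
    [-0.02,-0.3,0],
    [0,0,0],
    [0,0,0]
  ],
  "delta_rot": [
    [0,0,0],
    [0,0,0],
    [0,0,0]
  ],
  "claw": [1,1,1]
}}

```text
time_s: 6.23
position: [464.8, -356.0, 28.5]
orientation: [-0.001, 0.726, 0.687, 0.002]
wrist_force: [-1.7, 13.4, 20.2]
gripper_width: 0.005
grasp_force: 11.9
```

Call:
{"fn": "arm_command", "kwargs": {
  "xyz": [
    [0,0.3,0.5],
    [0,0,3.0],
    [0,0,4.0],
    [0,0,3.0],
    [0,0,0]
  ],
  "delta_rot": [
    [0,0,0],
    [0,0,0],
    [0,0,0],
    [0,0,0],
    [0,0,0]
  ],
  "claw": [1,1,1,-0.65,-0.65]
}}

```text
time_s: 6.65
position: [467.2, -358.5, 139.2]
orientation: [0.006, 0.726, 0.688, 0.0]
wrist_force: [2.0, -1.3, 0.9]
gripper_width: 0.086
grasp_force: 0.0
```

Run:
```python
from h import *
c=cam('top'); cv2.imwrite('pics/t2.png',cv2.resize(c['color'][150:260,240:380],(760,597),interpolation=cv2.INTER_CUBIC)); np.savez('top2.npz',**c)
P=cloud(c);z=P[...,2]
# depth of plate zone
def w(x,y): return 476.6-.0545*x+.9985*y, -117.5-.9985*x-.0545*y
rel=P[...,:2]-np.array([476.6,-117.5]); cx=rel@[-.0545,-.9985]; cy=rel@[.9985,-.0545]
for y in range(-70,71,10):
    print(y,[ (int(np.median(z[(abs(cx-x)<4)&(abs(cy-y)<4)])) if ((abs(cx-x)<4)&(abs(cy-y)<4)).any() else None) for x in range(-75,130,12)])
```

```text
-70 [1, 35, 37, 37, 38, 36, 36, 35, 35, 38, 37, 36, 36, 36, 541, 577, 573, None]
-60 [2, 35, 34, 17, 21, 14, 34, 33, 31, 20, 21, 28, 34, 34, 32, 539, 572, 568]
-50 [2, 22, 18, 18, 19, 9, 7, 8, 8, 19, 19, 18, 22, 31, 32, 30, 544, 567]
-40 [2, 21, 17, 20, 16, 8, 7, 7, 8, 17, 17, 21, 22, 31, 31, 33, 529, 563]
-30 [1, 18, 17, 21, 19, 10, 9, 7, 8, 18, 21, 20, 21, 33, 32, 32, 33, 519]
-20 [1, 20, 22, 21, 22, 20, 21, 23, 21, 21, 23, 23, 23, 32, 33, 31, 33, 32]
-10 [1, 16, 21, 21, 22, 22, 22, 21, 21, 20, 21, 21, 23, 33, 32, 33, 32, 32]
0 [0, 11, 23, 23, 22, 23, 22, 24, 23, 22, 23, 22, 21, 32, 31, 33, 32, 34]
10 [-1, 22, 22, 21, 22, 21, 22, 21, 23, 20, 22, 23, 21, 32, 32, 31, 31, 33]
20 [2, 23, 21, 23, 23, 21, 24, 21, 22, 22, 20, 22, 22, 32, 32, 33, 32, 33]
30 [1, 23, 19, 15, 20, 9, 11, 15, 8, 17, 21, 19, 19, 32, 32, 32, 30, 33]
40 [1, 23, 19, 20, 18, 7, 9, 8, 11, 18, 18, 20, 18, 32, 30, 33, 34, 31]
50 [0, 19, 20, 18, 19, 9, 8, 8, 10, 20, 18, 20, 20, 31, 32, 32, 32, 33]
60 [1, 21, 27, 35, 35, 16, 8, 10, 10, 35, 35, 21, 33, 35, 36, 33, 32, 31]
70 [0, 36, 36, 37, 36, 38, 38, 35, 36, 37, 37, 36, 37, 38, 35, 37, 37, 0]
```

View pics/t2.png

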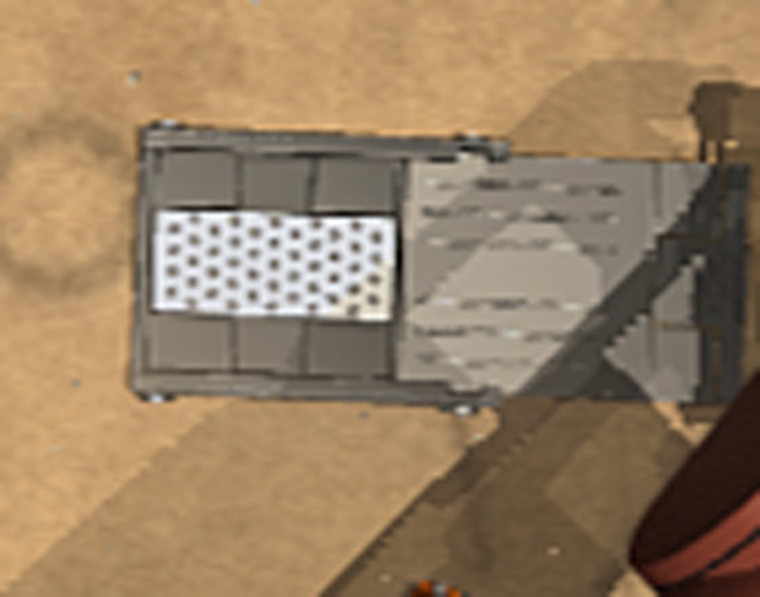

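The cover is fully open and the whole plate is bare: the bright rectangle runs from (152,210) to (397,320), with notches above and below its middle. I'll measure the plate's centre from the bright mask and check its size.

Run:
```python
from h import *
c=dict(np.load('top2.npz')); im=c['color']
m=(im.min(2)>150).astype(np.uint8); m[:185]=0;m[212:]=0;m[:,:262]=0;m[:,316:]=0
m=cv2.morphologyEx(m,cv2.MORPH_CLOSE,np.ones((5,5)))
k=max(cv2.findContours(m,0,1)[0],key=cv2.contourArea)
p=np.array([onz(c,*q[0],22)[:2] for q in k],np.float32); print(cv2.minAreaRect(p))
print(state()['joint_pos'],state()['position'])
```

```text
((476.66339111328125, -122.68780517578125), (140.24554443359375, 54.686485290527344), 87.33367156982422)
[-7.88476744e-01  2.00859000e-01  1.71727135e+00  7.41691608e-06
  1.21499280e+00 -7.33880116e-01] [ 466.14361309 -357.51824903  136.07161369]
```

Call:
{"fn": "arm_command", "kwargs": {
  "xyz": [
    [0.2,4.0,0],
    [0.2,4.0,0],
    [0.2,4.0,0],
    [0.2,4.0,0],
    [0.1,4.0,0]
  ],
  "delta_rot": [
    [0,0,0],
    [0,0,0],
    [0,0,0],
    [0,0,0],
    [0,0,0]
  ],
  "claw": [-0.65,-0.65,-0.65,-0.65,-0.65]
}}

```text
time_s: 7.12
position: [471.7, -153.2, 129.9]
orientation: [-0.001, 0.726, 0.687, -0.0]
wrist_force: [1.0, -0.0, -0.0]
gripper_width: 0.497
grasp_force: 0.0
```

Call:
{"fn": "arm_command", "kwargs": {
  "xyz": [
    [0.1,4.0,0],
    [0,0.6,-3.0],
    [0,0,-4.0],
    [0,0,0],
    [0,0,0]
  ],
  "delta_rot": [
    [0,0,0],
    [0,0,0],
    [0,0,0],
    [0,0,0],
    [0,0,0]
  ],
  "claw": [-0.65,-0.65,-0.65,-0.65,-0.65]
}}

```text
time_s: 7.53
position: [470.8, -107.8, 58.5]
orientation: [-0.004, 0.726, 0.688, -0.002]
wrist_force: [0.7, -0.4, 0.6]
gripper_width: 0.809
grasp_force: 0.0
```

Call:
{"fn": "arm_command", "kwargs": {
  "xyz": [
    [0,0,0],
    [0,0,0]
  ],
  "delta_rot": [
    [0,0,0],
    [0,0,0]
  ],
  "claw": [-0.65,-0.65]
}}

```text
time_s: 7.7
position: [475.2, -110.3, 63.3]
orientation: [0.001, 0.726, 0.687, 0.001]
wrist_force: [0.6, -0.3, 1.4]
gripper_width: 0.821
grasp_force: 0.0
```

Call:
{"fn": "arm_command", "kwargs": {
  "xyz": [
    [0.15,-0.1,-2.0],
    [0,0,-1.5],
    [0,0,0],
    [0,0,0]
  ],
  "delta_rot": [
    [0,0,0],
    [0,0,0],
    [0,0,0],
    [0,0,0]
  ],
  "claw": [-0.65,-0.65,-0.65,-0.65]
}}

```text
time_s: 8.03
position: [475.7, -110.9, 27.5]
orientation: [0.0, 0.726, 0.687, 0.0]
wrist_force: [-0.4, -0.6, 0.3]
gripper_width: 0.822
grasp_force: 0.0
```

Call:
{"fn": "arm_command", "kwargs": {
  "xyz": [
    [0,0,-1.0],
    [0,0,-0.4],
    [0,0,0],
    [0,0,0]
  ],
  "delta_rot": [
    [0,0,0],
    [0,0,0],
    [0,0,0],
    [0,0,0]
  ],
  "claw": [-0.65,-0.65,-0.65,-0.65]
}}

```text
time_s: 8.37
position: [475.3, -110.3, 12.6]
orientation: [-0.0, 0.726, 0.687, -0.0]
wrist_force: [-0.6, 0.4, 0.1]
gripper_width: 0.824
grasp_force: 0.0
```

Clear in the notches at z≈12.6. I'll drop 2 mm more and close.

Call:
{"fn": "arm_command", "kwargs": {
  "xyz": [
    [0.1,0,-0.2],
    [0,0,0],
    [0,0,0],
    [0,0,0],
    [0,0,0]
  ],
  "delta_rot": [
    [0,0,0],
    [0,0,0],
    [0,0,0],
    [0,0,0],
    [0,0,0]
  ],
  "claw": [-0.65,-0.1,-0.1,0.2,1],
  "newtons": 40
}}

```text
time_s: 8.78
position: [476.4, -110.3, 10.7]
orientation: [0.0, 0.726, 0.687, 0.0]
wrist_force: [-0.1, -0.3, 0.4]
gripper_width: 0.642
grasp_force: 40.0
```

Call:
{"fn": "arm_command", "kwargs": {
  "xyz": [
    [0,0,0],
    [0,0,0],
    [0,0,0]
  ],
  "delta_rot": [
    [0,0,0],
    [0,0,0],
    [0,0,0]
  ],
  "claw": [1,1,1]
}}

```text
time_s: 9.03
position: [476.4, -110.3, 10.6]
orientation: [0.0, 0.726, 0.688, 0.0]
wrist_force: [0.8, 0.6, 1.2]
gripper_width: 0.636
grasp_force: 40.0
```

Call:
{"fn": "arm_command", "kwargs": {
  "xyz": [
    [0,0,1.0],
    [0,0,2.5],
    [0,0,3.5],
    [0,0,4.0],
    [0,0,4.0]
  ],
  "delta_rot": [
    [0,0,0],
    [0,0,0],
    [0,0,0],
    [0,0,0],
    [0,0,0]
  ],
  "claw": [1,1,1,1,1]
}}

```text
time_s: 9.45
position: [475.0, -109.8, 161.7]
orientation: [-0.001, 0.726, 0.687, -0.001]
wrist_force: [1.2, 0.1, -3.6]
gripper_width: 0.635
grasp_force: 40.0
```

Call:
{"fn": "arm_command", "kwargs": {
  "xyz": [
    [0,0,4.0],
    [1.2,3.0,2.0],
    [1.2,3.0,0],
    [1.2,3.0,0],
    [1.2,3.0,0]
  ],
  "delta_rot": [
    [0,0,0],
    [0,0,3.1],
    [0,0,0],
    [0,0,0],
    [0,0,0]
  ],
  "claw": [1,1,1,1,1]
}}

```text
time_s: 9.87
position: [524.5, 10.9, 221.7]
orientation: [0.0, 0.708, 0.707, 0.0]
wrist_force: [1.0, 0.3, -2.2]
gripper_width: 0.642
grasp_force: 40.0
```

Call:
{"fn": "arm_command", "kwargs": {
  "xyz": [
    [1.2,2.0,0],
    [0,0,0],
    [0,0,0],
    [0,0,0]
  ],
  "delta_rot": [
    [0,0,0],
    [6,0,0],
    [6,0,0],
    [6,0,0]
  ],
  "claw": [1,1,1,1]
}}

```text
time_s: 10.2
position: [536.5, 31.7, 221.7]
orientation: [-0.112, 0.697, 0.7, 0.113]
wrist_force: [-0.4, 0.9, -3.2]
gripper_width: 0.637
grasp_force: 40.0
```

```bash
python3 -c "
from h import *
s=state(); print({k:np.round(s[k],3) for k in('time_s','position','orientation','joint_pos','wrist_force','gripper_width','grasp_force')})"
```

```text
{'time_s': np.float64(10.2), 'position': array([536.49 ,  31.7  , 221.705]), 'orientation': array([-0.112,  0.697,  0.7  ,  0.113]), 'joint_pos': array([-0.286,  0.035,  1.765,  0.308,  1.44 , -0.345]), 'wrist_force': array([-0.377,  0.94 , -3.194]), 'gripper_width': np.float64(0.637), 'grasp_force': np.float64(39.999)}
```

Call:
{"fn": "arm_command", "kwargs": {
  "xyz": [
    [0,1.6,0],
    [0,1.6,0],
    [0,1.6,0],
    [0,1.6,0],
    [0,1.6,0]
  ],
  "delta_rot": [
    [6.3,0,0],
    [6.3,0,0],
    [6.3,0,0],
    [6.3,0,0],
    [6.3,0,0]
  ],
  "claw": [1,1,1,1,1]
}}

```text
time_s: 10.62
position: [536.6, 109.5, 221.6]
orientation: [-0.297, 0.642, 0.642, 0.298]
wrist_force: [0.1, -0.1, -2.8]
gripper_width: 0.636
grasp_force: 40.0
```

Call:
{"fn": "arm_command", "kwargs": {
  "xyz": [
    [0,1.6,0],
    [0,1.6,0],
    [0,1.6,0],
    [0,1.6,0],
    [0,0,0]
  ],
  "delta_rot": [
    [6.3,0,0],
    [6.3,0,0],
    [6.3,0,0],
    [6.6,0,0],
    [0,0,0.5]
  ],
  "claw": [1,1,1,1,1]
}}

```text
time_s: 11.03
position: [533.3, 175.2, 216.3]
orientation: [-0.437, 0.559, 0.56, 0.427]
wrist_force: [-0.8, -0.5, -3.4]
gripper_width: 0.638
grasp_force: 40.0
```

Call:
{"fn": "arm_command", "kwargs": {
  "xyz": [
    [0,0,0],
    [0,0,0],
    [0,0,0]
  ],
  "delta_rot": [
    [0,0,0],
    [0,0,0],
    [0,0,0]
  ],
  "claw": [1,1,1]
}}

```text
time_s: 11.28
position: [537.3, 173.0, 222.0]
orientation: [-0.43, 0.559, 0.565, 0.428]
wrist_force: [0.7, -0.4, -1.8]
gripper_width: 0.64
grasp_force: 40.0
```

```bash
cat > s.py <<'E'
from h import *
from scipy.spatial.transform import Rotation as R
s=state(); print({k:np.round(s[k],3) for k in('time_s','position','joint_pos','wrist_force','gripper_width')})
print(R.from_quat(s['orientation'],scalar_first=True).as_matrix().round(3))
E
python3 s.py
python3 - <<'E'
from h import *
c=cam('side'); cv2.imwrite('pics/s3.png',cv2.resize(c['color'][110:290,130:370],(800,600),interpolation=cv2.INTER_CUBIC))
E
```

```text
{'time_s': np.float64(11.283), 'position': array([537.309, 173.015, 221.997]), 'joint_pos': array([-0.424,  0.395,  1.841,  1.091,  1.728, -0.765]), 'wrist_force': array([ 0.665, -0.361, -1.85 ]), 'gripper_width': np.float64(0.64)}
[[-0.005  1.    -0.008]
 [ 0.263  0.009  0.965]
 [ 0.965  0.003 -0.263]]
```

View pics/s3.png

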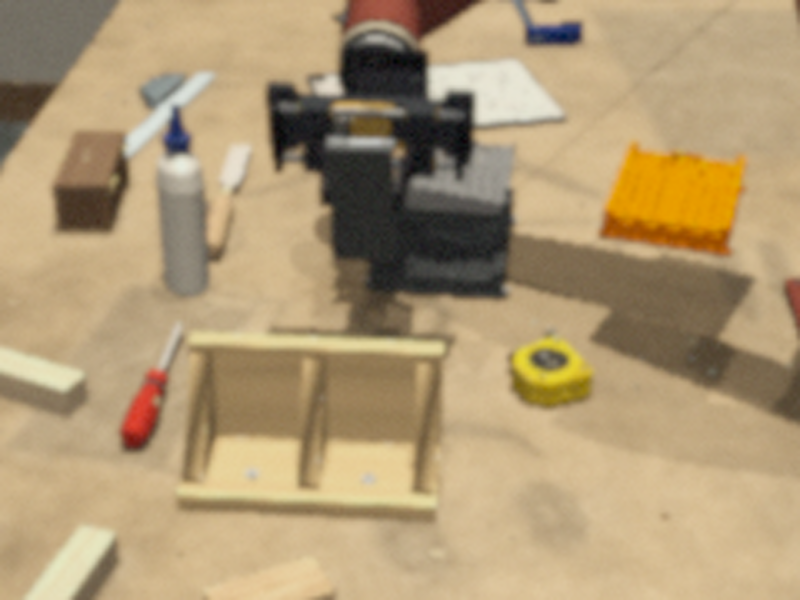

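The plate is held upright at (365,200), its dark base towards the fence and clear of everything. The bottle at (185,230) and the tape at (550,370) are undisturbed. Now I'll lower it in front of the fence.

Call:
{"fn": "arm_command", "kwargs": {
  "xyz": [
    [0,0.5,-3.0],
    [0,0.5,-3.0],
    [0,0,-3.0],
    [0,0,-3.0],
    [0,0,-1.5]
  ],
  "delta_rot": [
    [0,0,0],
    [0,0,0],
    [0,0,0],
    [0,0,0],
    [0,0,0]
  ],
  "claw": [1,1,1,1,1]
}}

```text
time_s: 11.75
position: [536.1, 183.5, 83.6]
orientation: [-0.432, 0.559, 0.564, 0.428]
wrist_force: [-0.1, 0.5, -2.8]
gripper_width: 0.639
grasp_force: 40.0
```

Call:
{"fn": "arm_command", "kwargs": {
  "xyz": [
    [0,0,0],
    [0,0,0],
    [0,0,0],
    [0,0,0]
  ],
  "delta_rot": [
    [0,0,0],
    [0,0,0],
    [0,0,0],
    [0,0,0]
  ],
  "claw": [1,1,1,1]
}}

```text
time_s: 12.08
position: [537.6, 183.2, 87.5]
orientation: [-0.431, 0.558, 0.564, 0.429]
wrist_force: [0.1, 0.1, -2.4]
gripper_width: 0.639
grasp_force: 40.0
```

```bash
python3 s.py
python3 - <<'E'
from h import *
c=cam('top'); cv2.imwrite('pics/t4.png',cv2.resize(c['color'][110:230,130:290],(800,600),interpolation=cv2.INTER_CUBIC))
E
```

```text
{'time_s': np.float64(12.083), 'position': array([537.624, 183.181,  87.456]), 'joint_pos': array([-0.408,  0.66 ,  1.805,  1.085,  1.612, -0.963]), 'wrist_force': array([ 0.12 ,  0.097, -2.397]), 'gripper_width': np.float64(0.639)}
[[-0.005  1.    -0.007]
 [ 0.26   0.009  0.966]
 [ 0.966  0.003 -0.26 ]]
```

View pics/t4.png

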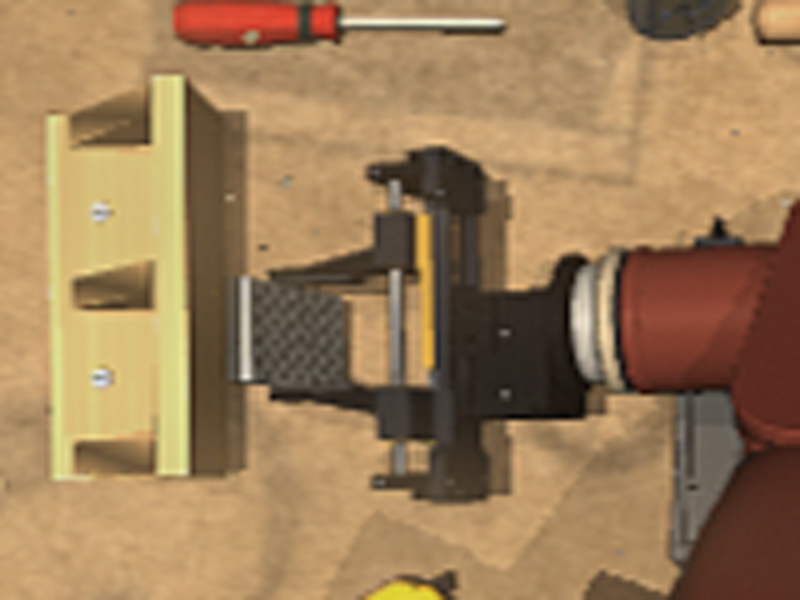

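The plate's dotted steel face at (300,335) looks away from the fence face at (190,280), square to it. I'll bring it in and then down.

Call:
{"fn": "arm_command", "kwargs": {
  "xyz": [
    [0,0.8,-0.6],
    [0,0.8,-0.5],
    [0,0.5,-0.2],
    [0,0,0],
    [0,0,0]
  ],
  "delta_rot": [
    [0,0,0],
    [0,0,0],
    [0,0,0],
    [0,0,0],
    [0,0,0]
  ],
  "claw": [1,1,1,1,1]
}}

```text
time_s: 12.55
position: [535.7, 205.6, 72.2]
orientation: [-0.433, 0.558, 0.563, 0.428]
wrist_force: [0.0, -0.6, -3.2]
gripper_width: 0.64
grasp_force: 40.0
```

Call:
{"fn": "arm_command", "kwargs": {
  "xyz": [
    [0,0,-0.1],
    [0,0,-0.1],
    [0,0,0],
    [0,0,0]
  ],
  "delta_rot": [
    [0,0,0],
    [0,0,0],
    [0,0,0],
    [0,0,0]
  ],
  "claw": [1,1,1,1]
}}

```text
time_s: 12.88
position: [536.5, 204.5, 70.5]
orientation: [-0.432, 0.559, 0.563, 0.429]
wrist_force: [1.6, -0.1, -2.2]
gripper_width: 0.636
grasp_force: 40.0
```

Call:
{"fn": "arm_command", "kwargs": {
  "xyz": [
    [0,0,-0.1],
    [0,0,0],
    [0,0,0]
  ],
  "delta_rot": [
    [0,0,0],
    [0,0,0],
    [0,0,0]
  ],
  "claw": [1,1,1]
}}

```text
time_s: 13.13
position: [536.6, 204.6, 70.0]
orientation: [-0.432, 0.559, 0.563, 0.429]
wrist_force: [0.7, -0.6, -0.5]
gripper_width: 0.639
grasp_force: 40.0
```

Weight is starting to come off, so bench contact is near. One more millimetre, then ease to the fence.

Call:
{"fn": "arm_command", "kwargs": {
  "xyz": [
    [0,0,-0.1],
    [0,0,0],
    [0,0,0]
  ],
  "delta_rot": [
    [0,0,0],
    [0,0,0],
    [0,0,0]
  ],
  "claw": [1,1,1]
}}

```text
time_s: 13.38
position: [536.5, 204.8, 69.8]
orientation: [-0.433, 0.558, 0.563, 0.429]
wrist_force: [-0.9, -0.1, 5.2]
gripper_width: 0.638
grasp_force: 40.0
```

Call:
{"fn": "arm_command", "kwargs": {
  "xyz": [
    [0,0.2,0],
    [0,0.1,0],
    [0,0,0],
    [0,0,0]
  ],
  "delta_rot": [
    [0,0,0],
    [0,0,0],
    [0,0,0],
    [0,0,0]
  ],
  "claw": [1,1,1,1]
}}

```text
time_s: 13.72
position: [536.7, 207.5, 69.3]
orientation: [-0.432, 0.558, 0.563, 0.429]
wrist_force: [-1.5, -3.0, 4.8]
gripper_width: 0.637
grasp_force: 40.0
```

Call:
{"fn": "arm_command", "kwargs": {
  "xyz": [
    [0,0.1,0],
    [0,0,0],
    [0,0,0]
  ],
  "delta_rot": [
    [0,0,0],
    [0,0,0],
    [0,0,0]
  ],
  "claw": [1,1,1]
}}

```text
time_s: 13.97
position: [536.7, 208.5, 69.1]
orientation: [-0.432, 0.558, 0.563, 0.429]
wrist_force: [-1.2, -3.4, 6.0]
gripper_width: 0.64
grasp_force: 40.0
```

Call:
{"fn": "arm_command", "kwargs": {
  "xyz": [
    [0,0.1,0],
    [0,0,0],
    [0,0,0]
  ],
  "delta_rot": [
    [0,0,0],
    [0,0,0],
    [0,0,0]
  ],
  "claw": [1,1,1]
}}

```text
time_s: 14.22
position: [536.8, 209.4, 69.0]
orientation: [-0.432, 0.559, 0.563, 0.429]
wrist_force: [-1.0, -3.8, 5.3]
gripper_width: 0.645
grasp_force: 40.0
```

Call:
{"fn": "arm_command", "kwargs": {
  "xyz": [
    [0,0.1,0],
    [0,0,0],
    [0,0,0]
  ],
  "delta_rot": [
    [0,0,0],
    [0,0,0],
    [0,0,0]
  ],
  "claw": [1,1,1]
}}

```text
time_s: 14.47
position: [536.9, 209.7, 69.1]
orientation: [-0.432, 0.559, 0.563, 0.429]
wrist_force: [-2.6, -9.8, 5.9]
gripper_width: 0.638
grasp_force: 40.0
```

Call:
{"fn": "arm_command", "kwargs": {
  "xyz": [
    [0,0.1,0],
    [0,0,0],
    [0,0,0]
  ],
  "delta_rot": [
    [0,0,0],
    [0,0,0],
    [0,0,0]
  ],
  "claw": [1,1,1]
}}

```text
time_s: 14.72
position: [537.0, 210.1, 69.1]
orientation: [-0.432, 0.559, 0.563, 0.429]
wrist_force: [-3.6, -15.1, 6.7]
gripper_width: 0.638
grasp_force: 40.0
```

Call:
{"fn": "arm_command", "kwargs": {
  "xyz": [
    [0,-0.1,0],
    [0,0,0],
    [0,0,0],
    [0,0,0],
    [0,0,0]
  ],
  "delta_rot": [
    [0,0,0],
    [0,0,0],
    [0,0,0],
    [0,0,0],
    [0,0,0]
  ],
  "claw": [1,-0.4,-0.6,-0.7,-0.7]
}}

```text
time_s: 15.13
position: [535.9, 211.1, 68.0]
orientation: [-0.433, 0.559, 0.563, 0.428]
wrist_force: [-0.0, -0.6, -0.4]
gripper_width: 0.816
grasp_force: 0.0
```

Call:
{"fn": "arm_command", "kwargs": {
  "xyz": [
    [0,0,0],
    [0,0,0],
    [0,0,0]
  ],
  "delta_rot": [
    [0,0,0],
    [0,0,0],
    [0,0,0]
  ],
  "claw": [-0.7,-0.7,-0.7]
}}

```text
time_s: 15.38
position: [536.2, 210.9, 68.4]
orientation: [-0.433, 0.559, 0.563, 0.428]
wrist_force: [0.2, -0.5, 0.2]
gripper_width: 0.846
grasp_force: 0.0
```

Call:
{"fn": "arm_command", "kwargs": {
  "xyz": [
    [0,-1.0,0.27],
    [0,-1.0,0.27],
    [0,-1.5,0.4],
    [0,-2.0,0.54],
    [0,-2.0,0.54]
  ],
  "delta_rot": [
    [0,0,0],
    [0,0,0],
    [0,0,0],
    [0,0,0],
    [0,0,0]
  ],
  "claw": [-0.7,-0.7,-0.7,-0.7,-0.7]
}}

```text
time_s: 15.8
position: [536.3, 133.7, 89.3]
orientation: [-0.432, 0.559, 0.563, 0.428]
wrist_force: [0.7, 0.3, 0.5]
gripper_width: 0.85
grasp_force: 0.0
```

Call:
{"fn": "arm_command", "kwargs": {
  "xyz": [
    [0,-1.0,2.5],
    [0,0,3.5],
    [0,0,3.5],
    [0,0,3.5],
    [0,0,0]
  ],
  "delta_rot": [
    [0,0,0],
    [0,0,0],
    [0,0,0],
    [0,0,0],
    [0,0,0]
  ],
  "claw": [-0.7,-0.7,-0.7,-0.7,-0.7]
}}

```text
time_s: 16.22
position: [539.0, 123.0, 225.6]
orientation: [-0.428, 0.557, 0.566, 0.431]
wrist_force: [0.4, -0.1, -0.4]
gripper_width: 0.848
grasp_force: 0.0
```

```bash
python3 s.py
python3 - <<'E'
from h import *
c=cam('top'); cv2.imwrite('pics/t5.png',cv2.resize(c['color'][70:260,130:385],(800,596),interpolation=cv2.INTER_CUBIC))
P=cloud(c); z=P[...,2]; m=(abs(P[...,0]-537)<20)&(P[...,1]>150)&(P[...,1]<250)&(z<140)&(c['depth']>0)
for a in range(150,240,6):
    k=m&(abs(P[...,1]-a)<3)
    if k.any(): print(a,np.median(z[k]).round(1),end='; ')
E
```

```text
{'time_s': np.float64(16.217), 'position': array([539.011, 122.952, 225.63 ]), 'joint_pos': array([-0.503,  0.42 ,  1.797,  1.043,  1.79 , -0.785]), 'wrist_force': array([ 0.437, -0.062, -0.376]), 'gripper_width': np.float64(0.848)}
[[-0.012  1.    -0.004]
 [ 0.262  0.007  0.965]
 [ 0.965  0.01  -0.262]]
150 0.1; 156 0.6; 162 -0.1; 168 -0.1; 174 2.5; 180 22.9; 186 42.6; 192 57.7; 198 77.6; 204 96.0; 210 113.6; 216 127.3; 222 126.1; 228 123.2; 234 115.6;
```

View pics/t5.png

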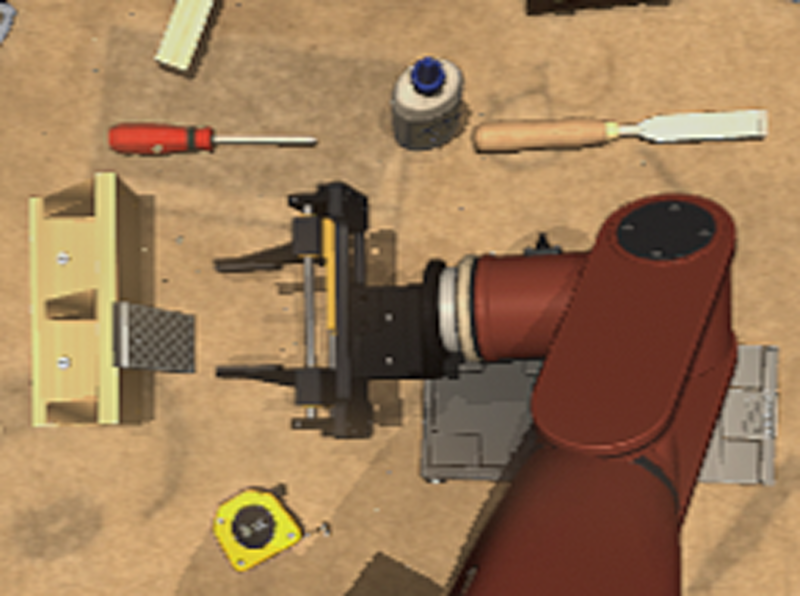

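The plate leans on the fence with its dotted steel face outwards; the depth profile gives about 72°. The bystanders are where they were. I want to be sure the cover didn't creep back when I lifted off the tab, so I'll compare its position with the first picture.

Run:
```python
from h import *
a=dict(np.load('top0.npz'))['color']; c=cam('top'); b=c['color']
g=lambda i:cv2.resize(cv2.cvtColor(i,cv2.COLOR_BGR2GRAY),None,fx=8,fy=8,interpolation=cv2.INTER_CUBIC)
A,B=g(a),g(b); P=dict(np.load('top0.npz'))
for (u0,u1,v0,v1) in ((316,332,188,210),(322,330,190,222)):
    t=A[v0*8:v1*8,u0*8:u1*8]; r=cv2.matchTemplate(B[:, :430*8],t,cv2.TM_CCOEFF_NORMED)
    _,s,_,l=cv2.minMaxLoc(r); p=onz(P,u0,v0,32); q=onz(P,l[0]/8,l[1]/8,32); print(s,l[0]/8-u0,l[1]/8-v0,np.linalg.norm(q-p))
```

```text
0.7375200986862183 -91.5 -29.875 282.9359741091282
0.7614725828170776 -161.5 -67.625 516.4911716790532
```

Call:
{"fn": "arm_command", "kwargs": {
  "xyz": [
    [-0.4,-2.6,0],
    [-0.4,-2.6,0],
    [-0.4,-2.6,0],
    [-0.4,-2.6,0],
    [-0.4,-2.6,0]
  ],
  "delta_rot": [
    [-4.2,0,0],
    [-4.2,0,0],
    [-4.2,0,0],
    [-4.2,0,0],
    [-4.2,0,0]
  ],
  "claw": [1,1,1,1,1],
  "newtons": 20
}}

```text
time_s: 16.73
position: [515.4, -6.4, 217.5]
orientation: [-0.323, 0.629, 0.632, 0.317]
wrist_force: [0.3, 0.3, 0.1]
gripper_width: 0.559
grasp_force: 0.0
```

Call:
{"fn": "arm_command", "kwargs": {
  "xyz": [
    [-0.4,-2.6,0],
    [-0.4,-2.6,0],
    [-0.4,-2.6,0],
    [-0.4,-2.6,0],
    [-0.4,-2.6,0]
  ],
  "delta_rot": [
    [-4.2,0,0],
    [-4.2,0,0],
    [-4.2,0,0],
    [-4.2,0,0],
    [-4.2,0,0]
  ],
  "claw": [1,1,1,1,1]
}}

```text
time_s: 17.15
position: [495.2, -136.4, 217.6]
orientation: [-0.203, 0.677, 0.679, 0.196]
wrist_force: [0.3, -0.3, -0.2]
gripper_width: 0.176
grasp_force: 0.0
```

Call:
{"fn": "arm_command", "kwargs": {
  "xyz": [
    [-0.4,-2.6,0],
    [-0.4,-2.6,0],
    [-0.4,-2.6,0],
    [-0.4,-2.6,0],
    [-0.4,-2.6,0]
  ],
  "delta_rot": [
    [-4.2,0,0],
    [-4.2,0,0],
    [-4.2,0,0],
    [-4.2,0,0],
    [-4.2,0,0]
  ],
  "claw": [1,1,1,1,1]
}}

```text
time_s: 17.57
position: [475.1, -266.3, 217.6]
orientation: [-0.077, 0.703, 0.704, 0.069]
wrist_force: [-1.4, -0.3, 0.1]
gripper_width: 0.009
grasp_force: 0.0
```

Call:
{"fn": "arm_command", "kwargs": {
  "xyz": [
    [-0.4,-2.6,-2],
    [-0.4,-2.6,-3],
    [-0.4,-2.6,-3],
    [0,0,-3.5],
    [0,0,0]
  ],
  "delta_rot": [
    [-4.2,0,0],
    [-4.2,0,0],
    [-3.4,0,0],
    [0,0,-3.6],
    [0,0,0]
  ],
  "claw": [1,1,1,1,1]
}}

```text
time_s: 17.98
position: [458.8, -339.0, 94.9]
orientation: [-0.012, 0.73, 0.684, -0.002]
wrist_force: [-2.2, 1.9, -1.4]
gripper_width: 0.002
grasp_force: 0.0
```

```bash
python3 s.py
```

```text
{'time_s': np.float64(17.983), 'position': array([ 458.811, -339.032,   94.889]), 'joint_pos': array([-0.772,  0.236,  1.761, -0.004,  1.169, -0.706]), 'wrist_force': array([-2.193,  1.911, -1.412]), 'gripper_width': np.float64(0.002)}
[[ 0.065  0.998 -0.02 ]
 [ 0.998 -0.065  0.014]
 [ 0.013 -0.021 -1.   ]]
```

Call:
{"fn": "arm_command", "kwargs": {
  "xyz": [
    [0,0,-3.0],
    [0,0,-2.0],
    [0,0,0],
    [0,0,0]
  ],
  "delta_rot": [
    [0,0,0],
    [0,0,0],
    [0,0,0],
    [0,0,0]
  ],
  "claw": [1,1,1,1]
}}

```text
time_s: 18.32
position: [463.3, -341.7, 53.2]
orientation: [-0.006, 0.728, 0.685, -0.002]
wrist_force: [0.6, 0.3, -0.6]
gripper_width: 0.008
grasp_force: 0.0
```

```bash
python3 s.py
```

```text
{'time_s': np.float64(18.317), 'position': array([ 463.336, -341.665,   53.192]), 'joint_pos': array([-0.771,  0.295,  1.777, -0.003,  1.082, -0.709]), 'wrist_force': array([ 0.56 ,  0.322, -0.559]), 'gripper_width': np.float64(0.008)}
[[ 0.06   0.998 -0.011]
 [ 0.998 -0.06   0.007]
 [ 0.006 -0.011 -1.   ]]
```

Call:
{"fn": "arm_command", "kwargs": {
  "xyz": [
    [0.1,0,-1.2],
    [0,0,-0.7],
    [0,0,0],
    [0,0,0]
  ],
  "delta_rot": [
    [0,0,0],
    [0,0,0],
    [0,0,0],
    [0,0,0]
  ],
  "claw": [1,1,1,1]
}}

```text
time_s: 18.65
position: [465.3, -342.2, 34.8]
orientation: [-0.004, 0.728, 0.685, -0.002]
wrist_force: [0.5, -0.5, 0.2]
gripper_width: 0.003
grasp_force: 0.0
```

Call:
{"fn": "arm_command", "kwargs": {
  "xyz": [
    [0,-0.5,0],
    [0,-0.4,0],
    [0,-0.2,0],
    [0,0,0],
    [0,0,0]
  ],
  "delta_rot": [
    [0,0,0],
    [0,0,0],
    [0,0,0],
    [0,0,0],
    [0,0,0]
  ],
  "claw": [1,1,1,1,1]
}}

```text
time_s: 19.07
position: [465.4, -353.7, 35.0]
orientation: [-0.004, 0.729, 0.685, -0.002]
wrist_force: [0.3, -0.6, -0.0]
gripper_width: 0.005
grasp_force: 0.0
```

Call:
{"fn": "arm_command", "kwargs": {
  "xyz": [
    [0,-0.2,0],
    [0,0,0],
    [0,0,0]
  ],
  "delta_rot": [
    [0,0,0],
    [0,0,0],
    [0,0,0]
  ],
  "claw": [1,1,1]
}}

```text
time_s: 19.32
position: [465.2, -355.1, 34.7]
orientation: [-0.004, 0.728, 0.685, -0.002]
wrist_force: [0.6, 0.1, -0.1]
gripper_width: 0.003
grasp_force: 0.3
```

Call:
{"fn": "arm_command", "kwargs": {
  "xyz": [
    [0,-0.2,0],
    [0,0,0],
    [0,0,0]
  ],
  "delta_rot": [
    [0,0,0],
    [0,0,0],
    [0,0,0]
  ],
  "claw": [1,1,1]
}}

```text
time_s: 19.57
position: [465.2, -355.6, 34.2]
orientation: [-0.006, 0.728, 0.685, -0.001]
wrist_force: [0.5, 5.8, 1.0]
gripper_width: 0.009
grasp_force: 2.8
```

The finger meets the step at y≈-355 and feels 5.8 N without moving on, so the cover is at its stop. I'll back off cleanly and take a last look.

Call:
{"fn": "arm_command", "kwargs": {
  "xyz": [
    [0,0.6,0],
    [0,0,2.0],
    [0,0,4.0],
    [-0.5,-2.0,4.0],
    [-0.5,-3.0,2.0]
  ],
  "delta_rot": [
    [0,0,0],
    [0,0,0],
    [0,0,0],
    [0,0,0],
    [0,0,0]
  ],
  "claw": [1,1,1,1,1]
}}

```text
time_s: 19.98
position: [457.6, -399.4, 156.5]
orientation: [-0.002, 0.727, 0.686, -0.002]
wrist_force: [0.9, -1.7, 0.8]
gripper_width: 0.001
grasp_force: 0.0
```

Call:
{"fn": "arm_command", "kwargs": {
  "xyz": [
    [0,-3.0,0],
    [0,-3.0,0],
    [0,0,0],
    [0,0,0],
    [0,0,0]
  ],
  "delta_rot": [
    [0,0,0],
    [0,0,0],
    [0,0,0],
    [0,0,0],
    [0,0,0]
  ],
  "claw": [1,1,1,1,1]
}}

```text
time_s: 20.4
position: [455.4, -459.1, 151.1]
orientation: [-0.005, 0.729, 0.685, -0.001]
wrist_force: [-0.4, 0.2, 0.9]
gripper_width: 0.007
grasp_force: 0.0
```

```bash
python3 s.py
python3 - <<'E'
from h import *
c=cam('top'); cv2.imwrite('pics/t6.png',cv2.resize(c['color'][70:260,130:385],(800,596),interpolation=cv2.INTER_CUBIC))
E
```

```text
{'time_s': np.float64(20.4), 'position': array([ 455.403, -459.107,  151.129]), 'joint_pos': array([-0.909,  0.335,  1.525, -0.004,  1.292, -0.847]), 'wrist_force': array([-0.36 ,  0.204,  0.925]), 'gripper_width': np.float64(0.007)}
[[ 0.062  0.998 -0.009]
 [ 0.998 -0.062  0.005]
 [ 0.005 -0.009 -1.   ]]
```

View pics/t6.png

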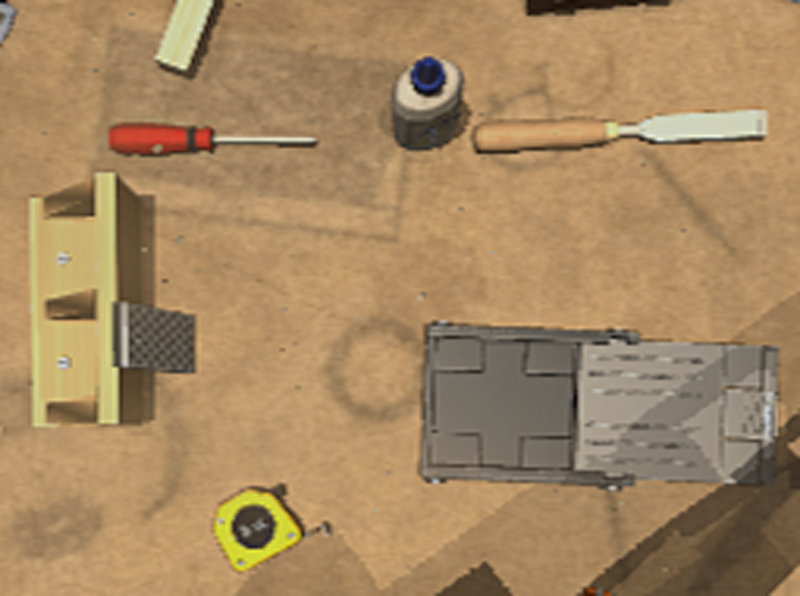

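The final picture shows the plate leaning on the fence at (155,337), the case open and empty at (500,400) with its cover at the stop, and the bystanders unmoved. I'll hand it in.

```bash
python3 -c "
from h import *
print(sign_off())"
```

```text
the job is handed in; nothing more can be done
None
```

Job handed in at about 20 s of the 61 s: the cover is fully open at its stop, the plate stands on a short end against the fence at about 72° with its steel face outwards, and the tools and glue bottle have not moved.

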